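# Change the batch plate under the sprung clip

### The arm

A 6-joint arm with a two-finger parallel gripper is mounted at the origin on the work surface. World frame = base frame: x ahead of the robot, y to its left, z up, the work surface at z = 0. Lengths are in m, angles in rad, forces in N, time in s.
With the tool pointing down it reaches from about 0.425 to 0.95 m from the base axis. Payload 3.5 kg.
Tool frame: the origin (TCP) lies midway between the tips of the shut fingers; the grasp point (between the pads) lies 19 mm behind it (ctrl.pinch_z is the distance from the TCP to the grasp point, in m); z points along the fingers, y is the line along which they close (so a half turn about z gives the same grasp; the last joint's range is limited). The gripper opens to 85 mm and grips with 20 to 120 N. Pads are 22 mm wide; open, the fingers measure 114 mm over their backs; the gripper's body (76 mm by 85 mm) begins 54 mm behind the grasp point. The pads swing forward as they close: fully open they stand 13 mm farther back than shut.
Start: joints at [1.061, 0.286, 1.577, -0, 1.279, -0.15], TCP at [0.238, 0.632, 0.231] pointing down, gripper open.
Joint ranges: [-2.77, 2.77], [-0.9, 2.22], [0.21, 2.48], [-1.53, 4.67], [0.24, 2.81], [-2.84, 2.84]. Speed limits (rad/s): [2.79, 2.79, 3.14, 3.14, 3.14, 3.14].

### API

Orientations are given as a unit quaternion [x, y, z, w].
In Python, from plant import get_state, viewer, sign_off, ctrl gives the robot as it stands. The module is installed in compiled form; this text tells all that it offers.
- The arm moves only by the shell command python3 -m handwheel 'ROWS' [FORCE]. ROWS is JSON, a list that holds one entry, the list of rows, each a list of 5 numbers: the finger opening in m, from 0 to 0.0854, then the shift along the tool's x, y, z in m, then the turn about the tool's z in degrees. In form: [[[claw, x, y, z, spin], ...]]. A call has 1 to 12 rows; each row shifts and turns the commanded pose from where the row before left it, along the tool's axes as they then stand; what a row does not reach is not made up. A row lasts 1/12 s, in which the tool goes at most 41.7 mm and 7.16 degrees, less where a joint would pass 70% of its speed; a pose out of reach is approached as far as the arm can. A call is refused whole if a number of a shift passes 0.0417 or a number of a turn 7.16, either way. A call with a gripper value outside its range is refused whole. The fingers move at their own pace and stop on an object; FORCE is the grip in N (left out, the last holds). Time passes only in rows, so rows that do not move let the fingers close. It gives the time, the measured TCP pose, the force, the opening and the grip force at its end, in the units of the state.
- get_state(): the state, without advancing time (a new reading comes with each control period).
- viewer.read_camera(name): name is "side" or "top" or "wrist"; returns the picture (400x640x3 uint8, blue, green, red); there is no depth.
- viewer.camera_params(name): a dict with "fov_y" (degrees; the focal length in pixels is half the picture's height over the tangent of half this angle, whatever the lens; pixels are square), "cx", "cy" (the principal point, pixels), "xyz" and "attitude" of the camera in the world; the wrist camera has in their place "hand_eye" (4x4, takes a point from camera to tool coordinates, whose origin is the TCP and whose axes are the flange's). Camera axes: x right, y up, looking along -z (the intrinsics and any distortion apply to the point x, -y, -z); pixel columns grow to the right and rows downward; lengths in m; the calibration is good to about 2 mm. A picture is of the moment at which its call begins: read the wrist's pose just before it. camera_params takes no time and is no camera call.
- sign_off(): hands the job in; it is judged then, once.
Trained networks look in the newest picture that a camera, given by its name, has taken for a name from the list of things; names that differ only in an ending like _2 or _b are one class to them, and where a whole thing is asked for, a point or a joint stands for the part that bears it (a point fixed in the world has none). Each returns a list of dicts, best first, with "confidence" (0 to 1); they miss things now and then, are a little off and sometimes report something else, mostly with a low value. They report only what shows in the picture. A call takes as long as a camera call.
- viewer.look_for(camera, name): "extent" ([left, top, width, height] as shares, 0 to 1, of the picture: columns of its width, rows of its height, round what is visible of it).
- viewer.outline_of(camera, name): "mask" (400x640 bool, what is visible of it) and "extent" ([left, top, width, height] as shares, 0 to 1, of the picture: columns of its width, rows of its height, round what is visible of it).
- viewer.pinpoint(camera, name): "xy" ([column, row] as shares, 0 to 1, of the picture: columns of its width, rows of its height: a listed point, or the origin of a listed thing).
The state is a dict: "time": time; "qpos": joint angles; "dq": joint speeds; "joint_efforts": joint torques, N m; "eef_pos": TCP position; "tcp_rot": TCP orientation; "contact_force": force on the tool from outside, world axes, zero at the start; "wrist_torque": the same for the moment, N m; "opening": opening from 0.0 (shut) to 1.0 (fully open); "finger_force": force on a finger pad.
Only numpy, scipy, OpenCV 4.12 (cv2) and the standard library are available. Lean on these libraries where they do the work, as an engineer would, in place of code of your own. Each camera call takes 0.05 s, during which the arm holds its last target. There are 200 camera calls.

### The job

A new batch is starting: draw the red-handled plate out from under the sprung clip and lay it flat on the floor of the grey tray, then slide the green-handled plate along the stand, between the rails, letting its own edge lift the clip, until its front edge is fully home against the stop. Keep the gripper and arm off the clip itself, and leave the other things on the table where they are.

Things in the scene. Friction and masses are not known exactly. Their poses are not given: they have to be found in the camera images.
- clip (a joint): Angle of the sprung clip, rad: 0 shut (its lip 1 mm above the bed), growing as the lip rises, 0.6 at most; about 0.07 with a plate under it.
- green_plate_grip (a point): Handle of the green plate (new batch), lying flat on the table. Same plate as the red one, with a green handle; this point and its axes are likewise the handle's centre, 25 mm above the plate's underside, x towards the front edge 120 mm ahead.
- tray: Grey open tray, fixed, 210 x 160 mm outside (x, y), walls 4 mm thick and 34 mm high, floor 4 mm thick. Origin under its centre on the table; z up.
- jar: White jar with blue lid, 54 mm across, 75 mm high, beside the stand. Origin at its underside. Bystander.
- mould: Blue cup-shaped cheese mould, 58 mm across, 65 mm high, beside the stand. Origin at its underside. Bystander.
- tub: Yellow tub, 50 mm across, 40 mm high, before the front edge of the green plate. Origin at its underside. Bystander.
- cheese: Hard pale-yellow cheese, a disc 100 mm across, 55 mm high. Origin at its underside. Bystander.
- spray: White bottle with red cap, 60 mm across, 160 mm high. Origin at its underside. Bystander.
- bowl: Steel bowl, 130 mm across, 50 mm high. Origin at its underside. Bystander.
- scraper: Flat orange scraper lying on the table beyond the stand, 80 x 120 mm, at most 10 mm high. Origin at its underside. Bystander.
- stand: Clip stand, fixed: aluminium bed 190 x 116 mm, its top 6 mm above the table, from x = -107 to +83 mm. Origin on the table, on the centre line, 5 mm in front of the line where the clip presses; x is the way a plate slides in. Blue side rails, 8 mm above the bed, run from x = -107 to +59 mm with 96 mm between them. Two dark cheeks 36 mm high at x = 51 to 69 mm, y = +-41 mm, carry the clip.
- stand_stop (a point): Middle of the foot of the stop's face, at stand x = +35 mm, 6 mm above the table. The stop is a blue bar across the bed, 8 mm high: a plate is fully home with its front edge against it.
- stand_home (a point): Where the centre of a plate's handle comes when the plate is fully home: at stand x = -85 mm, on the centre line, 31 mm above the table. Axes as the stand's.
- clip_lip (a point): Middle of the underside of the lip of the clip, a sprung steel leaf 66 mm wide hinged at stand x = +60 mm, 22 mm above the table. The lip presses at stand x = +5 mm with about 3 N; before it a lead-in slopes up at 20 degrees to stand x = -25 mm, its underside there 17 mm above the table. A plate pushed level along the bed meets it near x = -8 mm and lifts the clip. Sliding in takes up to 20 N.
- red_plate_grip (a point): Centre of the red plate's handle (finished batch; starts under the clip, within 5 mm of the stop). Stiff white plate 130 x 80 x 5 mm with an upright handle 12 mm thick (x), 60 mm wide (y), 40 mm tall, on it near its rear edge. This point is 25 mm above the plate's underside, 20 mm below the handle's top. x points to the front edge, 120 mm ahead; the rear edge is 10 mm behind. About 0.12 kg.

How it is judged:
On the way, in this order (a step that is already met when the one before it is completed fails the run):
1. the red plate lies flat in the tray, let go (x of red_plate_grip in the frame of tray between -0.095 and 0.095 m and y of red_plate_grip in the frame of tray between -0.07 and 0.07 m and z of red_plate_grip in the frame of tray below 0.037 m and angle between red_plate_grip's own z axis and vertical below 0.06 rad and contact force between the fingers and red_plate below 0.1 N), for 0.2 s.
2. the green plate is fully home under the clip (x of green_plate_grip in the frame of stand between -0.09 and -0.081 m and y of green_plate_grip in the frame of stand between -0.011 and 0.011 m and z of green_plate_grip in the frame of stand between 0.024 and 0.036 m and angle between green_plate_grip's own z axis and vertical below 0.06 rad and angle between the x axis of green_plate_grip and the x axis of stand, either way round below 0.12 rad and value of joint clip between 0.045 and 0.12 rad), for 0.2 s.
At the end, for the whole second after the job is handed in: The red plate lies flat (within 0.06 rad) on the tray's floor; the green plate lies flat on the stand under the clip, its front edge within 5 mm of the stop, within 11 mm of the centre line and within 0.12 rad of straight, the clip resting on it (0.045 to 0.12 rad) (all of step 2 and x of red_plate_grip in the frame of tray between -0.095 and 0.095 m and y of red_plate_grip in the frame of tray between -0.07 and 0.07 m and z of red_plate_grip in the frame of tray below 0.037 m and angle between red_plate_grip's own z axis and vertical below 0.06 rad); the robot touches nothing.
It fails at once if the gripper or arm presses on the clip (only a plate may lift it) (contact force between any of the fingers, the arm and clip above 2 N).
It fails at once if a bystander is pushed more than 30 mm or knocked over (distance of any of jar, mould, tub, cheese, spray, bowl, scraper from where it was at the start of the episode above 0.03 m or angle between any of jar, mould, tub, cheese, spray, bowl, scraper's own z axis and vertical above 0.5 rad).
It also fails if it takes over 67 s, if anything falls off the work surface, if the arm or the gripper's body presses on something with over 40 N, if the wrist force passes 120 N, or if a joint passes its speed limit or range.

## Working session

There is one attempt and no reset: what is moved stays moved. The work goes in short steps, Python scripts to look and compute and a shell command to move; the robot and the scene stay as the last step left them, time stands still between calls to the robot, and variables do not carry over. Pictures are saved under pics/ and viewed, at most 13 in all, crops included, and the job is handed in when it is done.

```bash
mkdir -p pics; cat > h.py <<'E'
import numpy as np,cv2
from scipy.spatial.transform import Rotation as R
from plant import get_state,viewer,sign_off,ctrl
E
python3 - <<'E'
from h import *
s=get_state();print(s)
for c in("top","side","wrist"):
    print(c,viewer.camera_params(c)); cv2.imwrite(f"pics/{c}0.png",viewer.read_camera(c))
print(ctrl.pinch_z)
for c in("top","side"):
    for n in["red_plate_grip","green_plate_grip","tray","stand","stand_stop","stand_home","clip_lip","jar","mould","tub","cheese","spray","bowl","scraper"]:
        try:
            r=viewer.pinpoint(c,n); print(c,n,[(np.round(np.array(q["xy"])*[640,400],1).tolist(),round(q["confidence"],2)) for q in r[:2]])
        except Exception as e: print(n,e)
E
```

```text
{'time': 0.0, 'qpos': array([ 1.06103429e+00,  2.87188774e-01,  1.57817537e+00, -6.40844444e-06,
        1.27860165e+00, -1.50017171e-01]), 'dq': array([-0.00158006,  0.0004999 ,  0.00106443, -0.00127617,  0.0005502 ,
       -0.00175464]), 'joint_efforts': array([-4.45553105e-04, -4.06003439e+01, -2.92617470e+01, -2.36798314e-04,
        6.00311992e-03,  7.81475194e-06]), 'eef_pos': array([0.23728424, 0.63121673, 0.22993266]), 'tcp_rot': array([ 1.78903029e-01,  9.83865996e-01, -1.12357855e-03, -3.81472876e-04]), 'contact_force': array([0.17011011, 0.20387892, 0.61322167]), 'wrist_torque': array([0.04106208, 0.01053895, 0.02658959]), 'finger_force': 0.0, 'opening': 1.0018259111172947}
top {'fov_y': 54.16016849471585, 'cx': 322.27288529238535, 'cy': 193.24292840326268, 'xyz': array([ 0.36496793, -0.02099611,  1.1330759 ]), 'attitude': array([ 0.04504094, -0.06097307, -0.69610279,  0.71392892])}
side {'fov_y': 54.4397642999214, 'cx': 319.5949092983424, 'cy': 196.5831672429416, 'xyz': array([ 0.18084009, -0.68574823,  0.72071761]), 'attitude': array([ 0.3930191 , -0.10281193, -0.2071894
[... 892 characters left out ...]
 cheese [([220.5, 124.8], 0.89)]
top spray [([389.8, 131.6], 0.91), ([220.4, 124.3], 0.26)]
top bowl [([418.4, 281.0], 0.72)]
top scraper []
side red_plate_grip [([312.7, 192.8], 0.92), ([431.2, 241.6], 0.75)]
side green_plate_grip [([236.9, 146.2], 0.94)]
side tray [([364.8, 301.4], 0.59)]
side stand [([236.8, 147.1], 0.66), ([340.8, 189.9], 0.58)]
side stand_stop [([355.6, 185.2], 0.83)]
side stand_home [([309.4, 190.3], 0.55)]
side clip_lip [([338.6, 188.0], 0.55)]
side jar [([297.0, 182.4], 0.87)]
side mould [([333.7, 221.1], 0.63)]
side tub [([292.1, 146.7], 0.65)]
side cheese [([335.5, 134.9], 0.84)]
side spray [([430.1, 241.7], 0.82)]
side bowl []
side scraper [([384.4, 161.5], 0.81)]
```

View pics/top0.png

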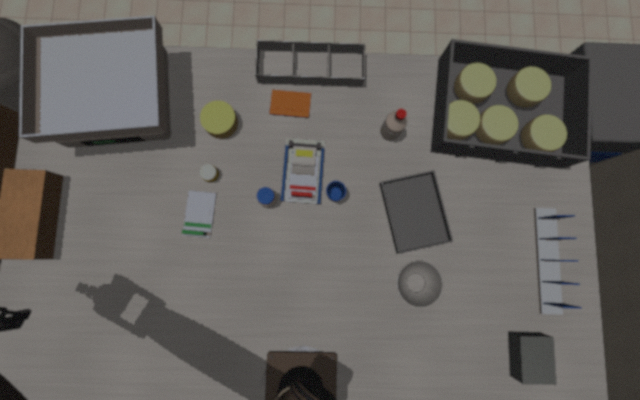

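View pics/side0.png

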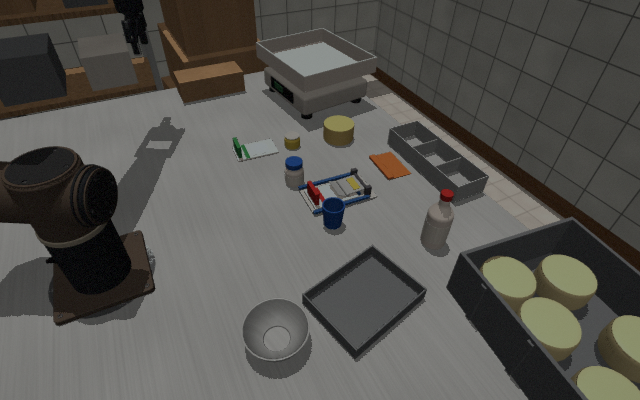

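```bash
cat >> h.py <<'E'
def cam(c,s=None):
    p=viewer.camera_params(c); f=200/np.tan(np.radians(p["fov_y"]/2))
    if c=="wrist":
        s=s or get_state(); Rt=R.from_quat(s["tcp_rot"]).as_matrix(); H=p["hand_eye"]
        return p,f,Rt@H[:3,:3],s["eef_pos"]+Rt@H[:3,3]
    return p,f,R.from_quat(p["attitude"]).as_matrix(),p["xyz"]
def ray(c,uv,z,s=None):
    p,f,M,o=cam(c,s); d=M@np.array([(uv[0]-p["cx"])/f,-(uv[1]-p["cy"])/f,-1]); return o+d*(z-o[2])/d[2]
def proj(c,P,s=None):
    p,f,M,o=cam(c,s); q=(np.atleast_2d(P)-o)@M; return np.c_[p["cx"]+f*q[:,0]/-q[:,2],p["cy"]-f*q[:,1]/-q[:,2]]
E
python3 - <<'E'
from h import *
T={"red":(300.8,192.6,.031),"green":(192.7,231.2,.025),"tray":(414.8,209.1,0),"stand":(302.5,163.3,0),"stop":(304.2,156,.006),"home":(301.8,193.2,.031),"lip":(300.1,166.3,.007),"jar":(270,197.9,0),"mould":(333.5,190.7,0),"tub":(211.1,171,0),"spray":(389.8,131.6,0),"bowl":(418.4,281,0)}
for n,(u,v,z) in T.items(): print(n,ray("top",(u,v),z).round(4))
S={"red":(312.7,192.8,.031),"green":(236.9,146.2,.025),"tray":(364.8,301.4,0),"stand":(340.8,189.9,0),"stop":(355.6,185.2,.006),"home":(309.4,190.3,.031),"jar":(297,182.4,0),"mould":(333.7,221.1,0),"tub":(292.1,146.7,0)}
for n,(u,v,z) in S.items(): print("side",n,ray("side",(u,v),z).round(4))
E
```

```text
red [0.5321 0.0172 0.031 ]
green [0.4155 0.3164 0.025 ]
tray [ 0.497  -0.3167  0.    ]
stand [0.6247 0.0161 0.    ]
stop [0.6455 0.0115 0.006 ]
home [0.5305 0.0143 0.031 ]
lip [0.6139 0.0226 0.007 ]
jar [0.5188 0.1075 0.    ]
mould [ 0.5451 -0.0774  0.    ]
tub [0.5938 0.2832 0.    ]
spray [ 0.7301 -0.2437  0.    ]
bowl [ 0.2911 -0.3246  0.    ]
side red [0.527 0.012 0.031]
side green [0.4134 0.3144 0.025 ]
side tray [ 0.4899 -0.319   0.    ]
side stand [0.6197 0.0204 0.    ]
side stop [0.664  0.0143 0.006 ]
side home [0.5235 0.025  0.031 ]
side jar [0.5216 0.1034 0.    ]
side mould [ 0.5433 -0.0793 -0.    ]
side tub [0.5807 0.2729 0.    ]
```

Top view: the stand is at about (302,170) with the red handle at (301,190). The jar is at (266,196), the mould at (336,190), the green plate at (198,214) with its handle at the rear (195,232), and the tray at (415,212). Next: move over the stand and look closer.

```bash
python3 -m handwheel '[[[0.045,0,0,0,6.94],[0.045,0,0,0,6.94],[0.045,0,0,0,6.94],[0.045,0,0,0,6.94],[0.045,0,0,0,6.94],[0.045,0,0,0,6.94],[0.045,0,0,0,6.94],[0.045,0,0,0,6.94],[0.045,0,0,0,6.94],[0.045,0,0,0,6.94]]]' 80
python3 -m handwheel '[[[0.045,-0.034,0.0175,0,0],[0.045,-0.034,0.0175,0,0],[0.045,-0.034,0.0175,0,0],[0.045,-0.034,0.0175,0,0],[0.045,-0.034,0.0175,0,0],[0.045,-0.034,0.0175,0,0],[0.045,-0.034,0.0175,0,0],[0.045,-0.034,0.0175,0,0],[0.045,-0.034,0.0175,0,0]]]'
python3 -m handwheel '[[[0.045,-0.034,0.0175,0,0],[0.045,-0.034,0.0175,0,0],[0.045,-0.034,0.0175,0,0],[0.045,-0.034,0.0175,0,0],[0.045,-0.034,0.0175,0,0],[0.045,-0.034,0.0175,0,0],[0.045,-0.034,0.0175,0,0],[0.045,-0.034,0.0175,0,0],[0.045,-0.034,0.0175,0,0],[0.045,0,0,0,0],[0.045,0,0,0,0]]]'
cat > w.py <<'E'
from h import *
import sys
H={"red_plate_grip":.031,"green_plate_grip":.025,"stand":0,"stand_stop":.006,"stand_home":.031,"clip_lip":.007,"jar":0,"mould":0,"tray":0}
s=get_state(); print(s["time"],s["eef_pos"].round(4),R.from_quat(s["tcp_rot"]).as_matrix().round(3).tolist())
cv2.imwrite(sys.argv[1],viewer.read_camera("wrist"))
for n in sys.argv[2:]:
    for q in viewer.pinpoint("wrist",n)[:2]:
        uv=np.array(q["xy"])*[640,400]; print(n,uv.round(1),round(q["confidence"],2),ray("wrist",uv,H[n],s).round(4))
E
python3 w.py pics/w1.png red_plate_grip stand stand_stop stand_home clip_lip jar mould green_plate_grip
```

```text
time: 2.38
eef_pos: [0.2376, 0.6318, 0.2313]
tcp_rot: [0.709, 0.705, -0.0, 0.0]
contact_force: [-0.4, -0.0, 0.0]
opening: 0.525
finger_force: 0.0
time: 3.13
eef_pos: [0.3955, 0.3241, 0.2316]
tcp_rot: [0.707, 0.707, 0.0, 0.0]
contact_force: [0.8, -0.3, 0.1]
opening: 0.532
finger_force: 0.0
time: 4.05
eef_pos: [0.553, 0.0179, 0.2313]
tcp_rot: [0.708, 0.706, 0.0, -0.0]
contact_force: [0.0, 0.5, 0.0]
opening: 0.526
finger_force: 0.0
4.05 [0.553  0.0179 0.2313] [[0.004, 1.0, -0.0], [1.0, -0.004, 0.0], [0.0, -0.0, -1.0]]
red_plate_grip [297.8 177.8] 0.76 [0.5265 0.0125 0.031 ]
stand [361.7 175.9] 0.77 [0.6114 0.0074 0.    ]
stand_stop [393.4 174. ] 0.88 [0.6529 0.0113 0.006 ]
stand_stop [368.6 175.9] 0.73 [0.6197 0.0088 0.006 ]
stand_home [299.4 176.1] 0.72 [0.5285 0.0147 0.031 ]
clip_lip [369.7 175.2] 0.6 [0.621 0.01  0.007]
jar [291.3  94.2] 0.63 [0.5188 0.1126 0.    ]
jar [513.  135.2] 0.19 [0.807 0.061 0.   ]
mould [307.1 234. ] 0.88 [ 0.5353 -0.0789  0.    ]
mould [363.4 175.4] 0.54 [0.6137 0.0081 0.    ]
```

View pics/w1.png

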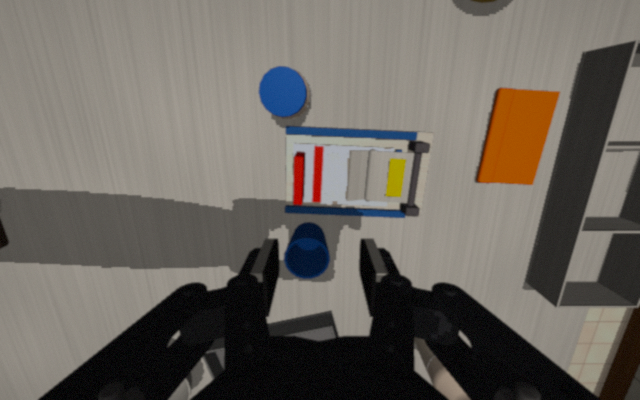

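```bash
python3 - <<'E'
from h import *
im=cv2.imread("pics/w1.png"); s=get_state()
hsv=cv2.cvtColor(im,cv2.COLOR_BGR2HSV)
red=((hsv[...,0]<8)|(hsv[...,0]>172))&(hsv[...,1]>140)&(hsv[...,2]>60)
n,l,st,c=cv2.connectedComponentsWithStats(red.astype(np.uint8))
for i in range(1,n):
    if st[i,4]>30:
        print("red",st[i],c[i].round(1)); r=cv2.minAreaRect(np.argwhere(l==i)[:,::-1].astype(np.float32)); print(r)
        b=cv2.boxPoints(r); print([ray("wrist",p,.051,s)[:2].round(4).tolist() for p in b])
bl=(hsv[...,0]>100)&(hsv[...,0]<125)&(hsv[...,1]>120)&(hsv[...,2]>40)
n,l,st,c=cv2.connectedComponentsWithStats(bl.astype(np.uint8))
for i in range(1,n):
    if st[i,4]>60:
        r=cv2.minAreaRect(np.argwhere(l==i)[:,::-1].astype(np.float32)); print("blue",st[i],[ray("wrist",p,.014,s)[:2].round(4).tolist() for p in cv2.boxPoints(r)])
E
```

```text
red [313 147  10  55 427] [317.3 173.7]
((317.2570495605469, 173.987548828125), (7.938285827636719, 54.39006042480469), 2.935673236846924)
[[0.5438, -0.0091], [0.5474, 0.0563], [0.5564, 0.0558], [0.5534, -0.0096]]
red [293 153  11  53 484] [298.2 178.3]
((298.2393798828125, 178.94618225097656), (9.473504066467285, 52.104278564453125), 1.3639276027679443)
[[0.5205, -0.0141], [0.5237, 0.0492], [0.5346, 0.049], [0.5321, -0.0144]]
blue [ 260   67   46   50 1824] [[0.483, 0.1443], [0.5358, 0.1444], [0.535, 0.0891], [0.4795, 0.0891]]
blue [286 127 130  13 915] [[0.5105, 0.0683], [0.5112, 0.077], [0.6731, 0.0698], [0.6736, 0.0609]]
blue [286 206 119  11 738] [[0.5069, -0.0374], [0.5076, -0.0278], [0.6688, -0.0344], [0.6694, -0.044]]
blue [ 285  223   44   55 1724] [[0.5053, -0.0534], [0.5649, -0.0533], [0.5658, -0.1395], [0.5022, -0.1395]]
```

The wrist view shows the red handle block at (298,178), a flat red stripe at (317,174), the rails at rows 133 and 211, the jar at (283,92) and the mould at (307,250). The measurements agree: stand origin is about (0.616,0.0155) with yaw −2.4°, and the handle is at (0.528,0.0175). Next: descend and grip.

```bash
python3 -m handwheel '[[[0.045,0,-0.0125,0.015,1.1],[0.045,0,-0.013,0.025,1.1],[0.045,0,0,0.035,0],[0.045,0,0,0.035,0],[0.045,0,0,0.035,0],[0.045,0,0,0.025,0],[0.045,0,0,0.02,0],[0.045,0,0,0.016,0],[0.045,0,0,0,0]]]'
python3 -m handwheel '[[[0.0,0,0,0,0],[0.0,0,0,0,0],[0.0,0,0,0,0],[0.0,0,0,0,0],[0.0,0,0,0,0],[0.0,0,0,0,0]]]' 80
python3 w.py pics/w2.png; python3 -c "
from h import *
print(get_state()['finger_force'])"
```

```text
time: 5.25
eef_pos: [0.5238, 0.0207, 0.0216]
tcp_rot: [0.72, 0.693, -0.002, -0.003]
contact_force: [-1.2, -1.2, -1.0]
opening: 0.53
finger_force: 0.0
time: 5.75
eef_pos: [0.5284, 0.0197, 0.0273]
tcp_rot: [0.721, 0.693, 0.001, 0.001]
contact_force: [-2.1, -0.7, 6.2]
opening: 0.119
finger_force: 79.5
5.75 [0.5284 0.0197 0.0273] [[0.039, 0.999, 0.003], [0.999, -0.039, -0.0], [-0.0, 0.003, -1.0]]
79.4902753829956
```

View pics/w2.png

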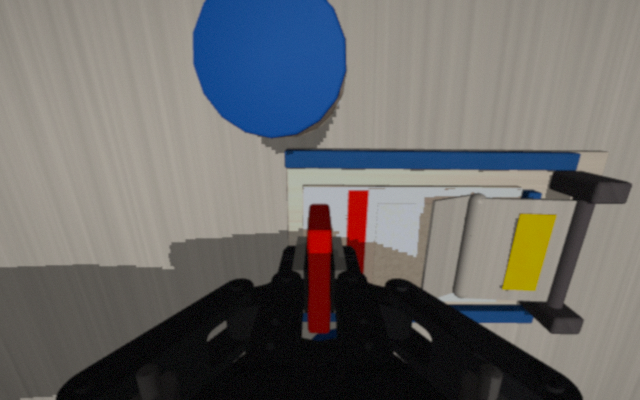

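```bash
python3 -m handwheel '[[[0.0,0,-0.005,0,0],[0.0,0,-0.01,0,0],[0.0,0,-0.01,0,0],[0.0,0,-0.01,0,0],[0.0,0,-0.01,0,0],[0.0,0,-0.01,0,0],[0.0,0,-0.01,0,0],[0.0,0,-0.01,0,0],[0.0,0,-0.005,0,0],[0.0,0,0,0,0]]]'
python3 -m handwheel '[[[0.0,0,0,-0.01,0],[0.0,0,0,-0.03,0],[0.0,0,0,-0.04,0],[0.0,0,0,-0.03,0],[0.0,0,0,-0.01,0],[0.0,0,0,0,0]]]'
python3 w.py pics/w3.png tray; python3 - <<'E'
from h import *
for n in ["tray"]:
  for c in["top","side"]:
    for q in viewer.outline_of(c,n) if viewer.read_camera(c) is not None else []:
        m=q["mask"]; r=cv2.minAreaRect(np.argwhere(m)[:,::-1].astype(np.float32)); print(c,q["confidence"],[ray(c,p,.034 if c=="top" else .0)[:2].round(4).tolist() for p in cv2.boxPoints(r)])
E
```

```text
time: 6.63
eef_pos: [0.4471, 0.023, 0.0264]
tcp_rot: [0.721, 0.693, 0.001, 0.001]
contact_force: [-0.7, -0.4, 9.1]
opening: 0.121
finger_force: 80.1
time: 7.13
eef_pos: [0.4475, 0.023, 0.1475]
tcp_rot: [0.721, 0.693, 0.001, 0.001]
contact_force: [0.8, -0.3, -0.5]
opening: 0.125
finger_force: 78.7
7.1333 [0.4475 0.023  0.1475] [[0.038, 0.999, 0.003], [0.999, -0.038, -0.001], [-0.001, 0.003, -1.0]]
side 0.98 [[0.3641, -0.2476], [0.6216, -0.1499], [0.6303, -0.363], [0.4025, -0.4199]]
```

View pics/w3.png

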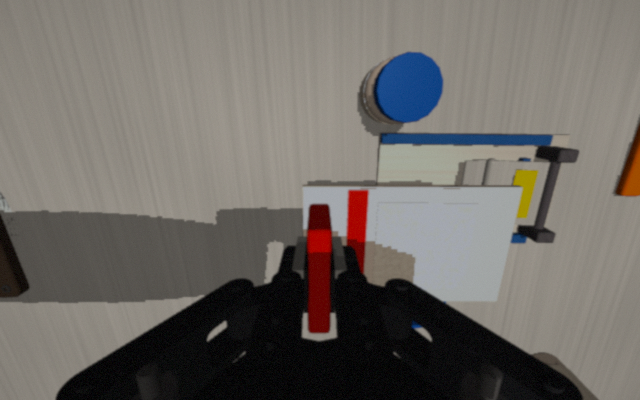

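The wrist view shows the plate level in the grip, handle at (318,260), with the clip shut and the jar untouched. Next: measure the tray.

```bash
python3 - <<'E'
from h import *
im=cv2.imread("pics/top0.png")
a=[ray("top",p,.034)[:2].round(4) for p in [(381,184),(433,172),(450,240),(397,252)]]
for p in a: print(p)
a=np.array(a);print(a.mean(0),[np.linalg.norm(a[i]-a[i-1]).round(3) for i in range(4)])
d=(a[0]-a[3]+a[1]-a[2]);print(np.degrees(np.arctan2(d[1],d[0])))
b=np.array([ray("side",p,.034)[:2] for p in [(303,296),(372,249),(425,291),(357,351)]]);print(b.round(4),b.mean(0),[np.linalg.norm(b[i]-b[i-1]).round(3) for i in range(4)])
e=b[1]-b[0]+b[2]-b[3];print(np.degrees(np.arctan2(e[1],e[0])))
E
```

```text
[ 0.5628 -0.2114]
[ 0.6021 -0.362 ]
[ 0.4082 -0.4064]
[ 0.3713 -0.2564]
[ 0.4861  -0.30905] [np.float64(0.197), np.float64(0.156), np.float64(0.199), np.float64(0.154)]
13.059745340153528
[[ 0.3677 -0.2697]
 [ 0.5634 -0.225 ]
 [ 0.602  -0.3702]
 [ 0.4072 -0.4194]] [ 0.4850625  -0.32109465] [np.float64(0.155), np.float64(0.201), np.float64(0.15), np.float64(0.201)]
13.51883970112027
```

```bash
python3 -m handwheel '[[[0.0,0,0,0,-5.17],[0.0,0,0,0,-5.17],[0.0,0,0,0,-5.17]]]'
python3 -m handwheel '[[[0.0,-0.034,-0.0095,0,0],[0.0,-0.034,-0.0095,0,0],[0.0,-0.034,-0.0095,0,0],[0.0,-0.034,-0.0095,0,0],[0.0,-0.034,-0.0095,0,0],[0.0,-0.034,-0.0095,0,0],[0.0,-0.034,-0.0095,0,0],[0.0,-0.034,-0.0095,0,0],[0.0,-0.034,-0.0095,0,0],[0.0,-0.034,-0.0095,0,0],[0.0,0,0,0,0],[0.0,0,0,0,0]]]'
python3 w.py pics/w4.png
```

```text
time: 7.68
eef_pos: [0.4461, 0.0232, 0.1437]
tcp_rot: [0.619, 0.786, -0.001, -0.002]
contact_force: [-0.1, 0.3, -0.7]
opening: 0.12
finger_force: 78.7
time: 8.68
eef_pos: [0.4318, -0.3308, 0.1436]
tcp_rot: [0.622, 0.783, 0.0, -0.002]
contact_force: [-0.7, 0.2, -1.8]
opening: 0.119
finger_force: 78.6
8.6833 [ 0.4318 -0.3308  0.1436] [[-0.227, 0.974, -0.002], [0.974, 0.227, 0.002], [0.003, -0.001, -1.0]]
```

View pics/w4.png

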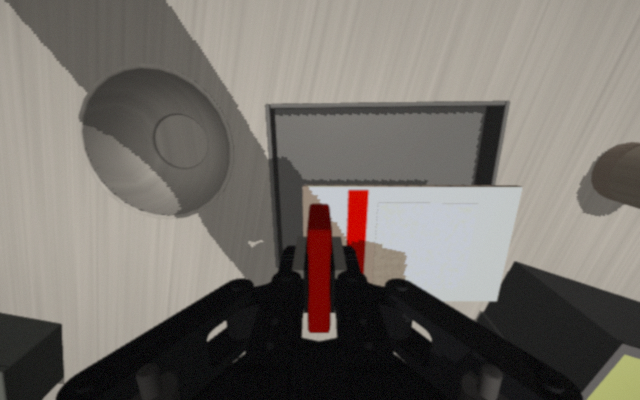

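The wrist view shows the plate held over the tray, square to it. The tray's near rim corners are at (268,104) and (508,101), and the bowl is clear to the left. Next: check the rim against the target numerically.

```bash
python3 - <<'E'
from h import *
s=get_state(); M=R.from_quat(s["tcp_rot"]).as_matrix()
for p in [(268,104),(508,101)]:
    P=ray("wrist",p,.034,s); print(P.round(4),((P-s["eef_pos"])@M).round(4))
E
```

```text
[ 0.3707 -0.2604  0.034 ] [ 0.0807 -0.0436  0.1099]
[ 0.5692 -0.2115  0.034 ] [0.0831 0.1608 0.1096]
```

```bash
python3 -m handwheel '[[[0.0,0,0,0.02,0],[0.0,0,0,0.03,0],[0.0,0,0,0.03,0],[0.0,0,0,0.02,0],[0.0,0,0,0.011,0],[0.0,0,0,0.003,0],[0.0,0,0,0.003,0],[0.0,0,0,0.002,0],[0.0,0,0,0,0]]]'
python3 -m handwheel '[[[0.035,0,0,0,0],[0.035,0,0,0,0],[0.035,0,0,0,0],[0.035,0,0,0,0]]]'
python3 -c "
from h import *
s=get_state();print(s['eef_pos'],s['opening'],s['contact_force'])"
```

```text
time: 9.48
eef_pos: [0.4335, -0.3302, 0.0275]
tcp_rot: [0.62, 0.784, -0.0, 0.001]
contact_force: [-0.5, -0.6, -1.1]
opening: 0.121
finger_force: 78.6
time: 9.82
eef_pos: [0.4332, -0.3302, 0.0271]
tcp_rot: [0.621, 0.784, -0.0, 0.001]
contact_force: [0.2, 0.1, -0.3]
opening: 0.413
finger_force: 0.0
[ 0.43316364 -0.33022105  0.02714516] 0.4125856955178072 [ 0.2318874   0.0817587  -0.30764202]
```

```bash
python3 -m handwheel '[[[0.035,0,0,-0.03,0],[0.035,0,0,-0.04,0],[0.035,0,0,-0.04,0],[0.035,0,0,-0.04,0],[0.045,0,0,-0.04,4],[0.045,0,0,-0.015,4],[0.045,0,0,0,4],[0.045,0,0,0,3.5],[0.045,0,0,0,0]]]'
python3 - <<'E'
from h import *
s=get_state();cv2.imwrite("pics/w5.png",viewer.read_camera("wrist"))
for q in viewer.pinpoint("wrist","red_plate_grip"):
    P=ray("wrist",np.array(q["xy"])*[640,400],.029,s);d=P[:2]-[.487,-.317];c,sn=np.cos(np.radians(13.3)),np.sin(np.radians(13.3));print(q["confidence"],P.round(4),c*d[0]+sn*d[1],-sn*d[0]+c*d[1])
E
python3 -m handwheel '[[[0.045,0.038,0,0,0],[0.045,0.038,0,0,0],[0.045,0.038,0,0,0],[0.045,0.038,0,0,0],[0.045,0.038,0,0,0],[0.045,0.038,0,0,0],[0.045,0.038,0,0,0],[0.045,0.038,0,0,0]]]'
python3 -m handwheel '[[[0.045,0.038,0,0,0],[0.045,0.038,0,0,0],[0.045,0.038,0,0,0],[0.045,0.038,0,0,0],[0.045,0.038,0,0,0],[0.045,0.038,0,0,0],[0.045,0.038,0,0,0],[0.045,0.038,0,0,0],[0.045,0,0,0,0],[0.045,0,0,0,0]]]'
python3 w.py pics/w6.png green_plate_grip
```

```text
time: 10.57
eef_pos: [0.4329, -0.3298, 0.2323]
tcp_rot: [0.721, 0.693, -0.0, 0.001]
contact_force: [0.0, -0.3, -0.2]
opening: 0.526
finger_force: 0.0
0.71 [ 0.4308 -0.3381  0.029 ] -0.05954293453183267 -0.007591997930951781
time: 11.33
eef_pos: [0.4439, -0.0242, 0.2311]
tcp_rot: [0.72, 0.694, -0.0, -0.0]
contact_force: [0.1, -0.9, 0.2]
opening: 0.528
finger_force: 0.0
time: 12.17
eef_pos: [0.4555, 0.2794, 0.2306]
tcp_rot: [0.719, 0.695, -0.001, -0.0]
contact_force: [0.7, 0.8, -0.5]
opening: 0.524
finger_force: 0.0
12.1667 [0.4555 0.2794 0.2306] [[0.034, 0.999, -0.001], [0.999, -0.034, -0.001], [-0.001, -0.001, -1.0]]
green_plate_grip [283.6 146.6] 0.88 [0.4128 0.3133 0.025 ]
```

View pics/w6.png

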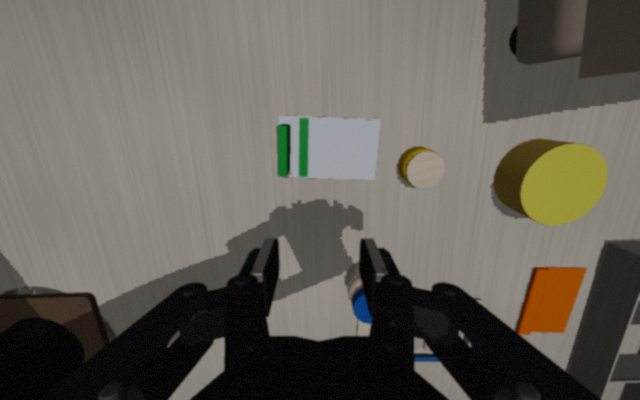

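View pics/w5.png

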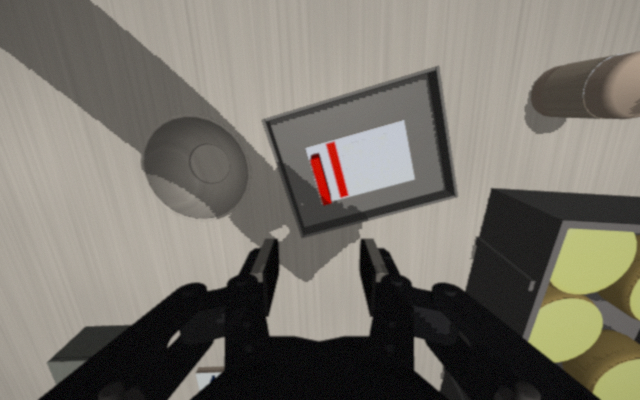

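w5 shows the red plate flat inside the tray with the handle at (320,178). w6 shows the green handle at (283,150), the plate spanning columns 278–380, and the tub at (422,167). Next: measure the green handle pose precisely.

```bash
python3 - <<'E'
from h import *
im=cv2.imread("pics/w6.png"); s=get_state(); M=R.from_quat(s["tcp_rot"]).as_matrix()
hsv=cv2.cvtColor(im,cv2.COLOR_BGR2HSV)
g=(hsv[...,0]>45)&(hsv[...,0]<80)&(hsv[...,1]>120)&(hsv[...,2]>40)
n,l,st,c=cv2.connectedComponentsWithStats(g.astype(np.uint8))
for i in range(1,n):
    if st[i,4]>50:
        r=cv2.minAreaRect(np.argwhere(l==i)[:,::-1].astype(np.float32)); print(st[i],c[i].round(1),ray("wrist",c[i],.045,s).round(4),ray("wrist",c[i],.005,s).round(4),[ray("wrist",p,.045 if c[i][0]<292 else .005,s)[:2].round(4).tolist() for p in cv2.boxPoints(r)])
for p in [(278,117),(380,120),(376,181),(279,178)]: print(ray("wrist",p,.005,s).round(4))
print(((ray("wrist",(283.6,146.6),.025,s)-s["eef_pos"])@M).round(4))
E
```

```text
[300 119   8  57 420] [303.2 146.1] [0.4388 0.3136 0.045 ] [0.4364 0.3087 0.005 ] [[0.4342, 0.3428], [0.443, 0.3424], [0.4394, 0.27], [0.43, 0.2704]]
[278 125  11  51 504] [282.5 150.1] [0.4145 0.3098 0.045 ] [0.4091 0.3045 0.005 ] [[0.4115, 0.3384], [0.4229, 0.3379], [0.4187, 0.28], [0.4068, 0.2804]]
[0.4066 0.3463 0.005 ]
[0.5354 0.3377 0.005 ]
[0.5322 0.2582 0.005 ]
[0.4014 0.2673 0.005 ]
[ 0.0326 -0.0435  0.2057]
```

```bash
python3 -m handwheel '[[[0.045,0.013,-0.021,0.01,1.65],[0.045,0.013,-0.0215,0.02,0],[0.045,0,0,0.035,0],[0.045,0,0,0.035,0],[0.045,0,0,0.035,0],[0.045,0,0,0.035,0],[0.045,0,0,0.022,0],[0.045,0,0,0.015,0],[0.045,0,0,0,0],[0.045,0,0,0,0]]]'
python3 -m handwheel '[[[0.0,0,0,0,0],[0.0,0,0,0,0],[0.0,0,0,0,0],[0.0,0,0,0,0],[0.0,0,0,0,0],[0.0,0,0,0,0]]]' 100
python3 -m handwheel '[[[0.0,0,0,-0.01,0],[0.0,0,0,-0.03,0],[0.0,0,0,-0.04,0],[0.0,0,0,-0.04,0],[0.0,0,0,-0.01,0],[0.0,0,0,0,0],[0.0,0,0,0,0]]]'
python3 w.py pics/w7.png
```

```text
time: 13.1
eef_pos: [0.4149, 0.3046, 0.0238]
tcp_rot: [0.731, 0.682, -0.001, -0.0]
contact_force: [-0.5, 0.7, 0.7]
opening: 0.529
finger_force: 0.0
time: 13.6
eef_pos: [0.4166, 0.3066, 0.0264]
tcp_rot: [0.73, 0.683, 0.002, 0.001]
contact_force: [-0.2, -2.0, 7.7]
opening: 0.113
finger_force: 99.1
time: 14.18
eef_pos: [0.4148, 0.3061, 0.1544]
tcp_rot: [0.73, 0.683, 0.0, 0.0]
contact_force: [0.1, -0.3, -1.2]
opening: 0.108
finger_force: 98.2
14.1833 [0.4148 0.3061 0.1544] [[0.067, 0.998, 0.0], [0.998, -0.067, 0.0], [0.0, 0.0, -1.0]]
```

View pics/w7.png

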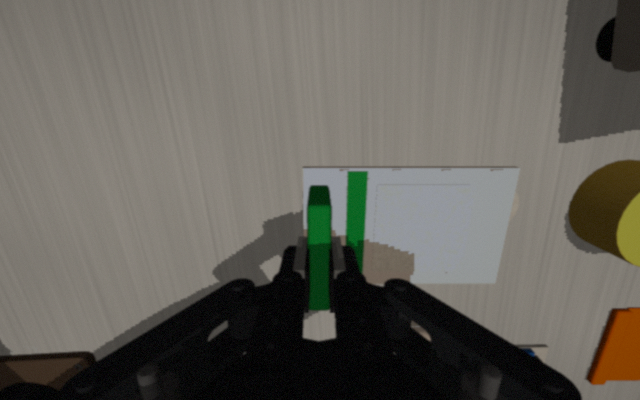

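```bash
python3 - <<'E'
from h import *
p=viewer.camera_params("wrist");f=200/np.tan(np.radians(p["fov_y"]/2));H=p["hand_eye"]
def tool(uv,z):
    d=H[:3,:3]@np.array([(uv[0]-p["cx"])/f,-(uv[1]-p["cy"])/f,-1]);o=H[:3,3];return (o+d*(z-o[2])/d[2]).round(4)
for n,z,pts in [("red",.0163,[(303,186),(521,187),(497,301)]),("green",.0214,[(303,167),(518,167),(497,283)])]:
    for q in pts: print(n,tool(q,z))
# stand in w3 (TCP .4475,.023) : rail ends, outer edges
s={"eef_pos":np.array([.4475,.023,.1475]),"tcp_rot":get_state()["tcp_rot"]}
E
```

```text
red [ 0.0334 -0.0094  0.0163]
red [0.0327 0.1187 0.0163]
red [-0.0467  0.1197  0.0163]
green [ 0.0437 -0.0095  0.0214]
green [0.0436 0.1181 0.0214]
green [-0.0362  0.1208  0.0214]
```

```bash
python3 -m handwheel '[[[0.0,-0.0317,0.0054,0,-1.44],[0.0,-0.0317,0.0054,0,0],[0.0,-0.0317,0.0054,0,0],[0.0,-0.0317,0.0054,0,0],[0.0,-0.0317,0.0054,0,0],[0.0,-0.0317,0.0054,0,0],[0.0,-0.0317,0.0054,0,0],[0.0,-0.0317,0.0054,0,0],[0.0,-0.0317,0.0054,0,0],[0.0,0,0,0.02,0],[0.0,0,0,0.035,0],[0.0,0,0,0.035,0]]]'
python3 -m handwheel '[[[0.0,0,0,0.012,0],[0.0,0,0,0,0],[0.0,0,0,0,0]]]'
python3 w.py pics/w8.png
```

```text
time: 15.23
eef_pos: [0.45, 0.0182, 0.062]
tcp_rot: [0.723, 0.691, -0.0, -0.0]
contact_force: [0.5, 0.2, -1.7]
opening: 0.116
finger_force: 98.1
time: 15.48
eef_pos: [0.4484, 0.0193, 0.0497]
tcp_rot: [0.722, 0.692, -0.002, -0.003]
contact_force: [0.7, -0.3, -1.1]
opening: 0.111
finger_force: 98.0
15.4833 [0.4484 0.0193 0.0497] [[0.042, 0.999, -0.006], [0.999, -0.042, 0.001], [0.001, -0.006, -1.0]]
```

View pics/w8.png

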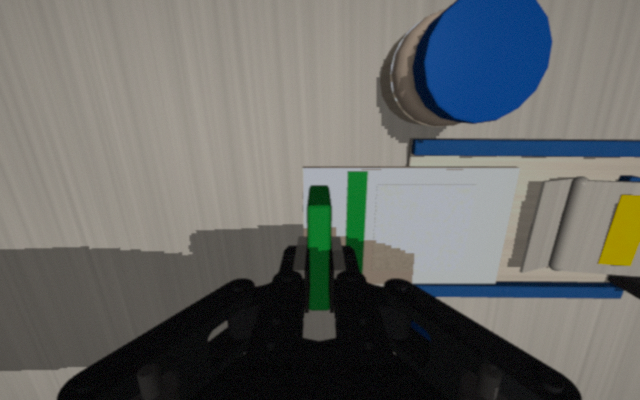

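The wrist view shows the plate above the bed. The left rail's inner edge is at row 157, the right rail's at row 284, and the clip's lead-in edge is at column 535, just ahead of the plate front at column 518.

```bash
python3 - <<'E'
from h import *
p=viewer.camera_params("wrist");f=200/np.tan(np.radians(p["fov_y"]/2));H=p["hand_eye"]
def tool(uv,z):
    d=H[:3,:3]@np.array([(uv[0]-p["cx"])/f,-(uv[1]-p["cy"])/f,-1]);o=H[:3,3];return (o+d*(z-o[2])/d[2]).round(4)
for n,q,z in [("Lrail in",(415,157),.0357),("Lrail in2",(635,157),.0357),("Rrail in",(440,284),.0357),("Rrail2",(615,286),.0357),("lip L",(542,179),.0327),("lip R",(524,270),.0327),("front",(518,167),.0214),("front2",(497,283),.0214),("rail start",(413,141),.0357)]: print(n,tool(q,z))
E
```

```text
Lrail in [0.0473 0.0613 0.0357]
Lrail in2 [0.0472 0.2016 0.0357]
Rrail in [-0.0468  0.0894  0.0357]
Rrail2 [-0.0486  0.2192  0.0357]
lip L [0.0335 0.1433 0.0327]
lip R [-0.0332  0.1463  0.0327]
front [0.0436 0.118  0.0214]
front2 [-0.0362  0.1208  0.0214]
rail start [0.0573 0.059  0.0357]
```

```bash
python3 -m handwheel '[[[0.0,-0.004,0,0.006,0],[0.0,0,0,0.006,0],[0.0,0,0,0.003,0],[0.0,0,0,0.0025,0],[0.0,0,0,0,0],[0.0,0,0,0,0]]]' 120
python3 -m handwheel '[[[0.0,0,0.008,0,0],[0.0,0,0.008,0,0],[0.0,0,0.008,0,0],[0.0,0,0.008,0,0],[0.0,0,0.006,0,0],[0.0,0,0,0,0]]]'
```

```text
time: 16.03
eef_pos: [0.4507, 0.0149, 0.0349]
tcp_rot: [0.722, 0.692, 0.0, 0.0]
contact_force: [-0.1, -0.5, -1.1]
opening: 0.106
finger_force: 121.1
time: 16.53
eef_pos: [0.489, 0.0133, 0.0342]
tcp_rot: [0.722, 0.692, -0.001, -0.001]
contact_force: [0.3, -0.3, -3.6]
opening: 0.105
finger_force: 121.1
```

```bash
python3 -m handwheel '[[[0.0,0,0,0.001,0],[0.0,0,0,0.001,0],[0.0,0,0,0,0],[0.0,0,0,0,0]]]'
python3 -m handwheel '[[[0.0,0,0.005,0,0],[0.0,0,0.005,0,0],[0.0,0,0.005,0,0],[0.0,0,0.005,0,0],[0.0,0,0.005,0,0],[0.0,0,0.005,0,0],[0.0,0,0.003,0,0],[0.0,0,0,0,0],[0.0,0,0,0,0]]]'
python3 w.py pics/w9.png
```

```text
time: 16.87
eef_pos: [0.4887, 0.0133, 0.033]
tcp_rot: [0.722, 0.692, 0.0, 0.0]
contact_force: [0.1, 0.5, -1.6]
opening: 0.107
finger_force: 121.3
time: 17.62
eef_pos: [0.5215, 0.0119, 0.0327]
tcp_rot: [0.722, 0.692, -0.0, -0.0]
contact_force: [-2.4, 0.1, -0.6]
opening: 0.107
finger_force: 121.4
17.6167 [0.5215 0.0119 0.0327] [[0.042, 0.999, -0.0], [0.999, -0.042, 0.0], [0.0, -0.0, -1.0]]
```

View pics/w9.png

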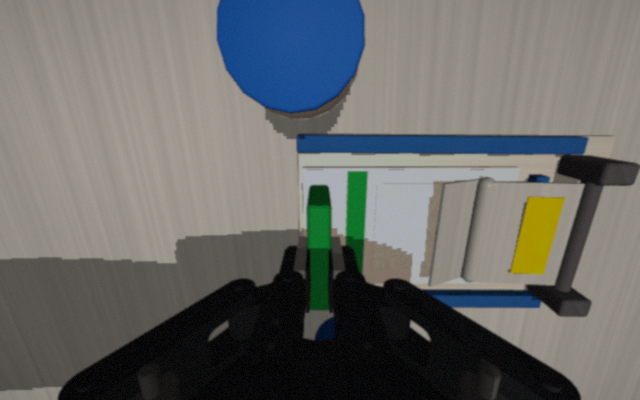

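The plate is under the clip and straight: its front is at column 518 and the stop is at about column 532. Next: push home, watching the force.

```bash
python3 -m handwheel '[[[0.0,0,0.003,0,0],[0.0,0,0.003,0,0],[0.0,0,0.002,0,0],[0.0,0,0,0,0],[0.0,0,0,0,0]]]'
for i in 1; do python3 -m handwheel '[[[0.0,0,0.001,0,0],[0.0,0,0.001,0,0],[0.0,0,0,0,0],[0.0,0,0,0,0]]]'; done
python3 -m handwheel '[[[0.0,0,0.001,0,0],[0.0,0,0.001,0,0],[0.0,0,0,0,0],[0.0,0,0,0,0]]]'
```

```text
time: 18.08
eef_pos: [0.5298, 0.0115, 0.0327]
tcp_rot: [0.722, 0.692, 0.0, 0.0]
contact_force: [-1.8, 1.1, -2.2]
opening: 0.106
finger_force: 121.3
time: 18.42
eef_pos: [0.5299, 0.0117, 0.0325]
tcp_rot: [0.722, 0.692, -0.002, -0.002]
contact_force: [-7.9, -0.3, 2.7]
opening: 0.104
finger_force: 122.0
time: 18.75
eef_pos: [0.53, 0.0118, 0.0325]
tcp_rot: [0.722, 0.692, -0.003, -0.004]
contact_force: [-14.2, -0.4, 8.9]
opening: 0.105
finger_force: 122.8
```

```bash
python3 -m handwheel '[[[0.0,0,-0.002,0,0],[0.0,0,-0.001,0,0],[0.0,0,0,0,0]]]'
python3 -m handwheel '[[[0.035,0,0,0,0],[0.035,0,0,0,0],[0.035,0,0,0,0],[0.035,0,0,0,0],[0.035,0,0,0,0]]]'
python3 -m handwheel '[[[0.035,0,0,-0.01,0],[0.035,0,0,-0.03,0],[0.035,0,0,-0.04,0],[0.035,0,0,-0.04,0],[0.035,0,0,-0.04,0],[0.035,0,0,-0.03,0],[0.035,0,0,0,0],[0.035,0,0,0,0],[0.035,0,0,0,0]]]'
python3 w.py pics/w10.png green_plate_grip stand_home stand_stop; python3 - <<'E'
from h import *
a=cv2.imread("pics/w10.png"); viewer.read_camera("top"); im=cv2.resize(viewer.read_camera("side")[120:320,200:460],(780,600)); cv2.imwrite("pics/f.png",np.vstack([cv2.resize(a,(480,300)),cv2.resize(im,(480,300))]))
for n in ["jar","mould","tub"]:
    for q in viewer.pinpoint("side",n)[:1]: print(n,np.array(q["xy"])*[640,400])
E
```

```text
time: 19.0
eef_pos: [0.53, 0.0118, 0.0327]
tcp_rot: [0.722, 0.692, -0.0, -0.001]
contact_force: [-5.7, 0.4, 0.7]
opening: 0.107
finger_force: 121.7
time: 19.42
eef_pos: [0.5316, 0.0113, 0.0334]
tcp_rot: [0.722, 0.692, 0.001, 0.001]
contact_force: [-0.3, 0.8, -0.4]
opening: 0.41
finger_force: 0.0
time: 20.17
eef_pos: [0.5302, 0.0116, 0.2227]
tcp_rot: [0.722, 0.692, -0.0, -0.0]
contact_force: [0.6, 0.4, -0.2]
opening: 0.411
finger_force: 0.0
20.1667 [0.5302 0.0116 0.2227] [[0.042, 0.999, -0.0], [0.999, -0.042, 0.0], [0.0, -0.0, -1.0]]
green_plate_grip [321.6 170.4] 0.75 [0.5337 0.0159 0.025 ]
stand_home [318.8 169.1] 0.89 [0.5303 0.019  0.031 ]
stand_stop [412.6 166.8] 0.78 [0.652  0.0116 0.006 ]
mould [333.504 223.32 ]
tub [289.6 144.8]
```

View pics/f.png

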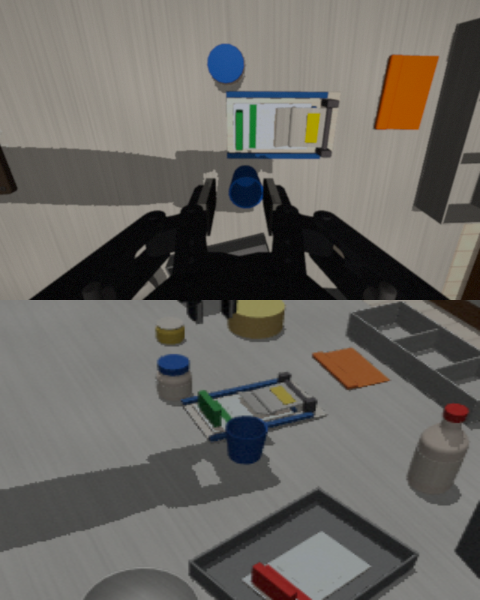

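The final views show the green plate straight under the clip at the stop, the red plate flat in the tray, and the bystanders in place. The push stalled at stand x ≈ +34 mm, which matches the stop.

```bash
python3 -c "
from h import *
print(sign_off())"
```

```text
the job is handed in; nothing more can be done
None
```

The red plate lies flat in the grey tray and the green plate is home against the stop under the clip; the job was handed in at about 20 s, with the bystanders in place in the last pictures and no verdict returned.

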